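# Slide a ware board with a wet plate up a step onto the drying deck

## Robot

A 6-joint arm with a two-finger parallel gripper is mounted at the origin on the work surface. World frame = base frame: x ahead of the robot, y to its left, z up, the work surface at z = 0. Lengths are in m, angles in rad, forces in N, time in s.
With the tool pointing down it reaches from about 0.375 to 0.9 m from the base axis. Payload 3.1 kg.
Tool frame: the origin (TCP) lies where the fingers leave the gripper's body, on its centre line; the fingertips stand 70 mm ahead of it and the grasp point (between the pads) lies 51 mm ahead of it; z points along the fingers, y is the line along which they close (so a half turn about z gives the same grasp; the last joint's range is limited). The gripper opens to 87 mm and grips with 3 to 60 N. Pads are 19 mm wide; open, the fingers measure 117 mm over their backs; the gripper's body (75 mm by 190 mm) begins 51 mm behind the grasp point.
Start: joints at [1.062, 0.527, 1.433, -0, 1.181, -0.178], TCP at [0.202, 0.591, 0.292] pointing down, gripper open.
Joint ranges: [-3.08, 3.08], [-0.75, 2.2], [0.22, 2.44], [-1.43, 4.57], [0, 2.65], [-2.85, 2.85]. Speed limits (rad/s): [2.79, 2.79, 3.14, 3.14, 3.14, 3.14].

## Interface

Orientations are given as a unit quaternion [x, y, z, w].
In Python, from rig import robot gives the robot as it stands.
- The arm moves only by the tool send_rows, never from a script. Its argument "deltas" is text: rows parted by semicolons, each of 7 numbers parted by spaces: the shift along the tool's x, y, z in mm, then the turn, a rotation vector about the tool's x, y, z in degrees, then the opening, from 0 (shut) to 1 (fully open). A call has 1 to 10 rows; each row shifts and turns the commanded pose from where the row before left it, along the tool's axes as they then stand; what a row does not reach is not made up. A row lasts 1/8 s, in which the tool goes at most 62.5 mm and 10.7 degrees, less where a joint would pass 70% of its speed; a pose out of reach is approached as far as the arm can. A call is refused whole if a number of a shift passes 62.5 or a number of a turn 10.7, either way. A call with a gripper value outside its range is refused whole. The fingers move at their own pace and stop on an object; "newtons" is the grip in N (left out, the last holds). Time passes only in rows, so rows that do not move let the fingers close. It gives the time, the measured TCP pose, the force, the opening and the grip force at its end, in the units of the state.
- robot.get_obs(): the state, without advancing time (a new reading comes with each control period).
- robot.camera(name): name is "scene" or "side" or "wrist"; returns a dict with "image" (384x512x3 uint8, red, green, blue), "depth" (384x512 float32, m along the optical axis (not along the pixel's ray), 0 where there is no reading), "fovy" (degrees; the focal length in pixels is half the picture's height over the tangent of half this angle, whatever the lens; pixels are square), "cx", "cy" (the principal point, pixels), "k1" (the pictures are not rectified: a ray, as slopes to the right and down, at radius r is drawn at 1 + k1 r^2 times it, then the intrinsics apply), "rvec" (rotation vector, rad) and "tvec" (3), from world to camera coordinates, as OpenCV has them. Camera axes: x right, y down, z forward; pixel columns grow to the right and rows downward; lengths in m; the calibration is good to about 2 mm. A picture is of the moment at which its call begins.
- robot.hand_in(): hands the job in; it is judged then, once.
Trained networks look in the newest picture that a camera, given by its name, has taken for a name from the list of things; names that differ only in an ending like _2 or _b are one class to them, and where a whole thing is asked for, a point or a joint stands for the part that bears it (a point fixed in the world has none). Each returns a list of dicts, best first, with "p" (0 to 1); they miss things now and then, are a little off and sometimes report something else, mostly with a low value. They report only what shows in the picture. A call takes as long as a camera call. They do not tell look-alikes from the thing itself.
- robot.find_in(camera, thing): "box" ([left, top, right, bottom] in pixels, round what is visible of it).
- robot.cut_out(camera, thing): "region" (384x512 bool, what is visible of it) and "box" ([left, top, right, bottom] in pixels, round what is visible of it).
The state is a dict: "time": time; "q": joint angles; "joint_velocities": joint speeds; "joint_torque": joint torques, N m; "position": TCP position; "tool_rot": TCP orientation; "ft_force": force on the tool from outside, world axes, zero at the start; "moment": the same for the moment, N m; "grip_width": finger opening in m; "grip_force": force on a finger pad.
Only numpy, scipy, OpenCV 4.12 (cv2) and the standard library are available. Lean on these libraries where they do the work, as an engineer would, in place of code of your own. Each camera call takes 0.05 s, during which the arm holds its last target. There are 200 camera calls.

## Task

Slide the ware board, with its wet painted plate riding on it, from the plywood plinth up over the step onto the terracotta deck and on until it presses lightly on the sprung buffer, then let go, leaving it flat and square in the middle of the deck, wholly past the step and still touching the buffer. Never lift the board clear: raise one end at a time by its handle, first laying the green front end on the deck while the back end still rests on the plinth. Be gentle: no ramming, hard pressing, dropping or steep tilting, do not touch the plate or let it slip, and leave everything else alone.

Things in the scene. Friction and masses are not known exactly. Their poses are not given: they have to be found in the camera images.
- board: Loose dark wooden ware board, 150 (x) by 250 (y) by 16 mm, about 0.4 kg. Origin at the centre of its underside; +y (green handle) is the way it is to travel. A fin handle stands on its middle line at y = +100 and -100 mm: 18 mm thick (x), 36 mm long (y), its top 62 mm above the underside. Its square edges catch on the step if not raised.
- front_grip (a point): Centre of the green front handle for gripping across its 18 mm thickness, 41 mm above the board's underside (25 mm above the board's top); axes as the board's.
- rear_grip (a point): The same point on the orange rear handle, 200 mm behind the front one.
- nose (a point): Middle of the board's front lower edge (y = +125 mm on the underside).
- heel (a point): Middle of the board's rear lower edge (y = -125 mm on the underside).
- plate_mid (a point): Centre, half-way up, of the loose painted white plate that rides between the handles on the board, 124 mm across, 18 mm high, about 0.25 kg. The paint is wet: it must not be touched, and stays within 25 mm of the board's middle.
- plate: The same plate; origin at the centre of its underside.
- plinth: Fixed plywood painting plinth, the lower surface: top 265 mm wide (x = -110 to 155) and 330 mm long (y = -334 to -4), 50 mm above the table, in its frame. Origin on the table, axes as the deck's. Two jars stand on its far side.
- deck: Fixed drying deck, the higher surface: blue base and pillars under a terracotta slab 240 (x) by 300 (y) mm, y = 0 (step's edge) to 300 mm. Origin on the table under the middle of the step's edge; +y is the way to travel. The slab's height is set by hand and not measured: 4 to 12 mm above the plinth's top (54 to 62 mm above the origin). Find it by feel; it does not give.
- stop: Fixed grey stop post on the table, 400 mm past the step's edge; origin at the middle of its foot, axes as the deck's. Its rod carries a black buffer plate, 90 mm wide, over the deck. The rod is set by hand and not measured: the buffer's face is 90 to 120 mm before the origin (-y side). Find it by feel: it is sprung, 1.2 N per mm, 16 mm travel, and takes up to 12 N.
- red_jar: Bystander: red-capped glass jar, 42 mm across, 55 mm high, on the plinth beside the board.
- yellow_jar: Bystander: yellow-capped jar of the same size, also on the plinth.
- brush: Bystander: 160 mm paint brush lying on the table.
- stack: Bystander: stack of four plates, 140 mm across, 74 mm high, on the table.
- bowl: Bystander: white bowl, 100 mm across, on the table.
- mug: Bystander: blue mug, 76 mm across, 85 mm high, on the table.
Not all that is in view belongs to the job. Several things have the shape of the stop; the one meant has the colours described above.

How it is judged:
On the way, in this order (a step that is already met when the one before it is completed fails the run):
1. the board's front end rests on the deck while its back end still rests on the plinth (y of nose in the frame of deck above 0.03 m and y of heel in the frame of deck below -0.004 m and contact force between board and deck above 0.4 N and contact force between board and plinth above 0.4 N), for 0.2 s.
2. the board, wholly past the step, is pressed lightly (over 2 N) against the buffer (y of heel in the frame of deck above 0.002 m and contact force between board and stop above 2 N), for 0.2 s.
At the end, for the whole second after the job is handed in: The board is released and at rest, flat (within 0.03 rad) on the deck with its heel at least 2 mm past the step's edge, square to the deck within 0.1 rad and within 30 mm of its middle line sideways, still touching the buffer, the plate resting on it within 25 mm of the board's middle (y of heel in the frame of deck above 0.002 m and angle between board's own z axis and vertical below 0.03 rad and contact force between board and deck above 2 N and contact force between board and plinth below 0.05 N and contact force between board and stop above 0.15 N and angle between the y axis of board and the y axis of deck, either way round below 0.1 rad and x of board in the frame of deck between -0.03 and 0.03 m and horizontal distance between plate_mid and board below 0.025 m and contact force between plate and board above 0.5 N and linear speed of each of board, plate below 0.01 m/s and contact force between board and the fingers below 0.05 N).
It fails at once if the board is lifted clear of both surfaces (both ends over 3 mm up and nothing under it touched) (z of each of nose, heel in the frame of plinth above 0.053 m and contact force between board and plinth below 0.02 N and contact force between board and deck below 0.02 N).
It fails at once if the board is rammed, dropped or pressed on the step, deck or plinth with more than 45 N or on the stop with more than 12 N (contact force between board and deck above 45 N or contact force between board and plinth above 45 N or contact force between board and stop above 12 N).
It fails at once if the board tilts more than 0.2 rad, or the plate slips more than 25 mm from the board's middle or tips (angle between board's own z axis and vertical above 0.2 rad or horizontal distance between plate_mid and board above 0.025 m or angle between plate's own z axis and vertical above 0.25 rad).
It fails at once if the wet plate is touched by the robot (contact force between any of the fingers, the arm and plate above 0.2 N).
It fails at once if a bystander is moved more than 15 mm (distance of any of red_jar, yellow_jar, brush, stack, bowl, mug from where it was at the start of the episode above 0.015 m).
It also fails if it takes over 72 s, if anything falls off the work surface, if the arm or the gripper's body presses on something with over 40 N, if the wrist force passes 120 N, or if a joint passes its speed limit or range.

## Working session

There is one attempt and no reset: what is moved stays moved. The work goes in short steps, Python scripts to look and compute and a tool call to move; the robot and the scene stay as the last step left them, time stands still between calls to the robot, and variables do not carry over. Pictures are saved under pics/ and viewed, at most 10 in all, crops included, and the job is handed in when it is done.

Besides the shell and the picture viewer there is one more tool, called after "Request:" as name(argument=value, ...) on one line, values as JSON. send_rows: Moves the arm, as the interface text tells. Its arguments: {"type":"object","properties":{"deltas":{"type":"string"},"newtons":{"type":"number"}},"required":["deltas"]}

```bash
mkdir -p pics; ls
cat > h.py <<'E'
import numpy as np, cv2
from scipy.spatial.transform import Rotation as R
from rig import robot
def cloud(c):
    """world xyz for every pixel"""
    d=c["depth"]; h,w=d.shape; f=h/2/np.tan(np.radians(c["fovy"])/2)
    K=np.array([[f,0,c["cx"]],[0,f,c["cy"]],[0,0,1.]])
    u,v=np.meshgrid(np.arange(w),np.arange(h))
    p=cv2.undistortPoints(np.stack([u,v],-1).reshape(-1,1,2).astype(float),K,np.array([c["k1"],0,0,0.])).reshape(h,w,2)
    P=np.dstack([p*d[...,None],d])
    M=cv2.Rodrigues(np.array(c["rvec"],float))[0]
    W=(P-np.array(c["tvec"]).ravel())@M
    W[d==0]=np.nan
    return W
def save(c,n,crop=None,s=1):
    im=c["image"][...,::-1]
    if crop: l,t,r,b=crop; im=im[t:b,l:r]
    cv2.imwrite("pics/"+n,cv2.resize(im,None,fx=s,fy=s))
E
python3 - <<'E'
from h import *
ims=[]
for n in ["scene","side"]:
    c=robot.camera(n); np.savez(n+".npz",**c); ims.append(c["image"][...,::-1])
    W=cloud(c)
    for t in ["board","front_grip","rear_grip","plate","deck","plinth","stop"]:
        for r in robot.cut_out(n,t)[:3]:
            P=W[r["region"]]; print(n,t,round(r["p"],2),np.round(r["box"]),np.round(np.nanmedian(P,0),3), np.round(np.nanpercentile(P,98,axis=0),3))
    cv2.imwrite(f"pics/{n}.png",cv2.resize(ims[-1],None,fx=1.5,fy=1.5))
print(robot.get_obs())
E
```

```text
pics
scene board 0.6 [148. 110. 232. 178.] [ 0.522 -0.15   0.067] [ 0.585 -0.071  0.112]
scene board 0.36 [197. 142. 326. 242.] [0.503 0.122 0.057] [0.608 0.261 0.061]
scene front_grip 0.81 [146. 112. 229. 171.] [ 0.523 -0.146  0.067] [ 0.585 -0.071  0.113]
scene front_grip 0.37 [168. 123. 207. 148.] [ 0.508 -0.194  0.085] [ 0.562 -0.14   0.088]
scene front_grip 0.36 [ 98. 164. 130. 190.] [ 0.757 -0.273  0.03 ] [ 0.803 -0.206  0.052]
scene rear_grip 0.86 [148. 112. 234. 171.] [ 0.522 -0.148  0.067] [ 0.585 -0.071  0.113]
scene plate 0.95 [171. 124. 205. 149.] [ 0.509 -0.194  0.085] [ 0.562 -0.14   0.088]
scene deck 0.78 [198. 142. 326. 245.] [0.501 0.123 0.057] [0.608 0.261 0.061]
scene deck 0.46 [169. 124. 208. 151.] [ 0.508 -0.194  0.085] [ 0.562 -0.139  0.088]
scene plinth 0.74 [117. 106. 240. 200.] [ 0.614 -0.167  0.05 ] [ 0.693 -0.028  0.054]
scene stop 0.94 [329. 148. 376. 201.] [0.245 0.298 0.05 ] [0.285 0.335 0.129]
scene stop 0.75 [351. 255. 410. 331.] [0.518 0.556 0.042] [0.556 0.596 0.129]
scene stop 0.61 [386. 199. 436. 264.] [0.315 0.519 0.053] [0.353 0.555 0.129]
side b
[... 1148 characters left out ...]
]
{'time': 0.8, 'q': array([ 1.06247618e+00,  5.27418756e-01,  1.43268103e+00,  1.81032003e-05,
        1.18137375e+00, -1.78464689e-01]), 'joint_velocities': array([-0.00168029, -0.00092648,  0.00038398, -0.00114913,  0.00164175,
        0.0005175 ]), 'joint_torque': array([-1.76834760e-04, -4.39942539e+01, -1.76974690e+01,  6.35080738e-02,
        5.04326262e-02, -2.68285788e-05]), 'position': array([0.20238507, 0.5913169 , 0.29230442]), 'tool_rot': array([1.64184428e-01, 9.86429658e-01, 5.89024441e-05, 1.21677557e-05]), 'ft_force': array([ 0.01895845, -0.57574701,  0.16883083]), 'moment': array([ 0.02206985, -0.05260532,  0.00447901]), 'grip_force': 0.0, 'grip_width': 0.08700326636252498}
```

View pics/scene.png

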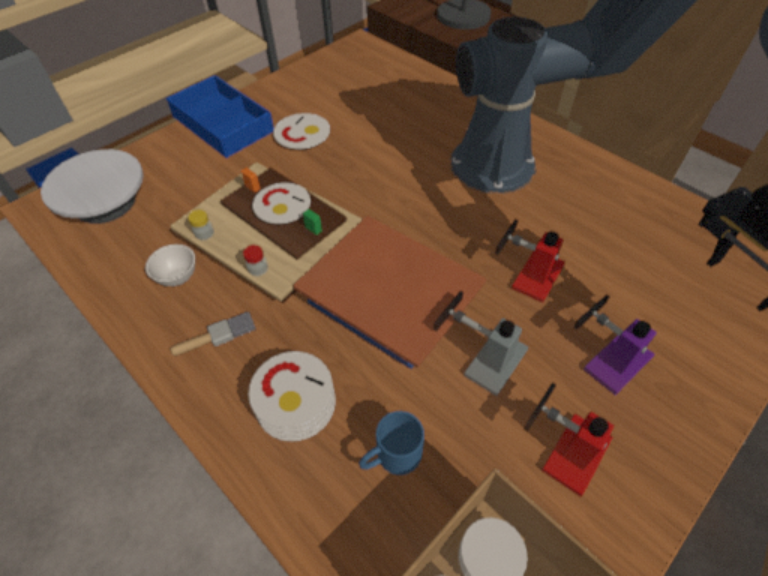

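View pics/side.png

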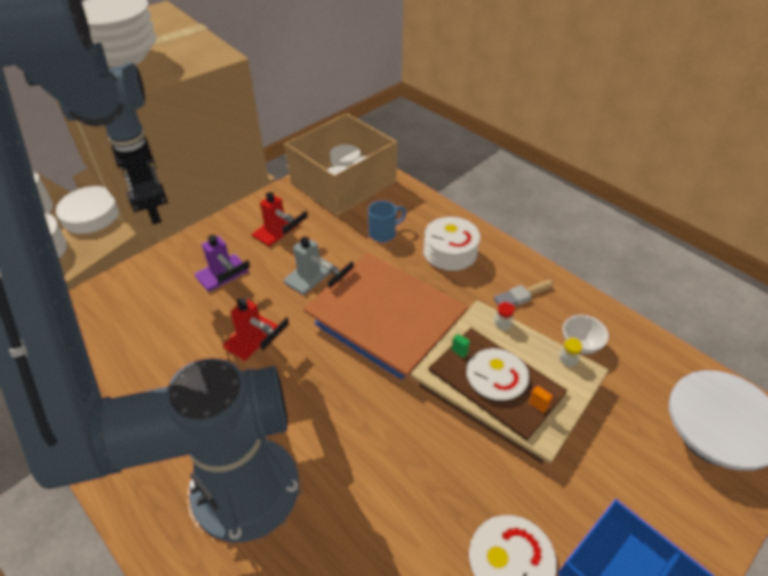

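The scene picture (at 1.5x) shows the green handle at (312,222), the orange one at (251,180), and the terracotta deck around (390,285). Four things have the stop's shape: grey (497,350), red (540,265), purple (622,350) and red (578,450). I choose the grey one, whose buffer at (448,312) lies over the deck.

Run:
```python
from h import *
for n in ["scene","side"]:
    c=dict(np.load(n+".npz")); W=cloud(c); hsv=cv2.cvtColor(c["image"],cv2.COLOR_RGB2HSV).astype(int)
    H,S,V=hsv[...,0],hsv[...,1],hsv[...,2]; x,y,z=W[...,0],W[...,1],W[...,2]
    reg=(x>.3)&(x<.75)&(y>-.4)&(y<.4)
    def rect(name,m):
        P=W[m]; 
        r=cv2.minAreaRect(P[:,:2].astype(np.float32)); print(n,name,m.sum(),np.round(np.median(P,0),4),"rect",np.round(r[0],4),np.round(r[1],4),round(r[2],2),"z98",np.round(np.percentile(P[:,2],[2,98]),4))
    def op(m): return cv2.morphologyEx(m.astype(np.uint8),cv2.MORPH_OPEN,np.ones((3,3)))>0
    rect("green",reg&(H>50)&(H<85)&(S>120)&(z>.07))
    rect("greentop",reg&(H>50)&(H<85)&(S>120)&(z>.107))
    rect("orange",reg&(H>5)&(H<20)&(S>150)&(z>.085)&(y<-.1))
    rect("orangetop",reg&(H>5)&(H<20)&(S>150)&(z>.107)&(y<-.1))
    rect("deck",op(reg&((H<12))&(S>90)&(z>.05)&(z<.066)&(y>-.06)&(y<.35)&(V>70)&((x-.5)**2+(y-.12)**2<.04)))
    rect("plinth",op(reg&(z>.044)&(z<.056)&(y<0.0)))
    bd=op(reg&(z>.06)&(z<.075)&(y<0)&(V<90)); rect("board",bd)
    rect("grey",reg&(z>.02)&(S<60)&(y>.2)&(x>.4)&(x<.6)&(V>60))
    rect("buffer",reg&(z>.07)&(V<45)&(y>.2)&(x>.35)&(x<.6))
    if n=="scene": save(c,"crop.png",(140,100,360,260),3)
```

```text
scene green 127 [ 0.507  -0.0906  0.102 ] rect [ 0.5028 -0.0941] [0.0175 0.0346] 3.37 z98 [0.0744 0.1147]
scene greentop 54 [ 0.5028 -0.094   0.112 ] rect [ 0.5027 -0.0951] [0.0173 0.0315] 4.27 z98 [0.1078 0.1148]
scene orange 99 [ 0.5175 -0.2895  0.1056] rect [ 0.5766 -0.2048] [0.2522 0.0321] 55.19 z98 [0.0857 0.1145]
scene orangetop 47 [ 0.5154 -0.2942  0.1115] rect [ 0.5134 -0.2963] [0.0188 0.0364] 2.59 z98 [0.1079 0.1148]
scene deck 6412 [0.4966 0.1204 0.0575] rect [0.483  0.1087] [0.2425 0.3059] 8.35 z98 [0.0539 0.0606]
scene plinth 2715 [ 0.6096 -0.1702  0.0505] rect [ 0.5718 -0.1976] [0.309  0.3374] 8.22 z98 [0.0464 0.0542]
scene board 1388 [ 0.5374 -0.1442  0.0665] rect [ 0.5082 -0.1962] [0.151  0.2522] 3.59 z98 [0.0619 0.07  ]
scene grey 604 [0.4697 0.3612 0.0846] rect [0.5015 0.3193] [0.1202 0.152 ] 17.84 z98 [0.0232 0.111 ]
scene buffer 132 [0.4555 0.3516 0.12  ] rect [0.4439 0.3009] [0.0708 0.1249] 16.02 z98 [0.0837 0.1308]
side green 117 [ 0.4972 -0.1026  0.1016] rect [ 0.503  -0.1001] [0.0187 0.0328] 1.34 z98 [0.0733 0.115 ]
side greentop 49 [ 0.5014 -0.1016  0.1113] rect [ 0.5033 -0.1002] [0.0177 0.0323] 3.48 z98 [0.1076 0.1154]
side orange 137 [ 0.5096 -0.2965  0.1072] rect [ 0.5747 -0.2109] [0.2436 0.0333] 54.34 z98 [0.0869 0.1157]
side orangetop 69 [ 0.5146 -0.298   0.1124] rect [ 0.5757 -0.2114] [0.2434 0.0303] 54.42 z98 [0.1072 0.1164]
side deck 2845 [0.4742 0.0894 0.0569] rect [0.4847 0.1103] [0.2405 0.3001] 8.33 z98 [0.0524 0.0614]
side plinth 3505 [ 0.6004 -0.2375  0.0503] rect [ 0.5464 -0.1811] [0.2765 0.3711] 8.28 z98 [0.0456 0.0546]
side board 208 [ 0.4809 -0.2508  0.0659] rect [ 0.4848 -0.1974] [0.086  0.1567] 9.4 z98 [0.0623 0.0709]
side grey 379 [0.4462 0.3406 0.0816] rect [0.4618 0.3169] [0.0491 0.1319] 18.39 z98 [0.0208 0.1131]
side buffer 57 [0.4514 0.245  0.0865] rect [0.4563 0.3005] [0.0716 0.1218] 6.49 z98 [0.0752 0.1295]
```

View pics/crop.png

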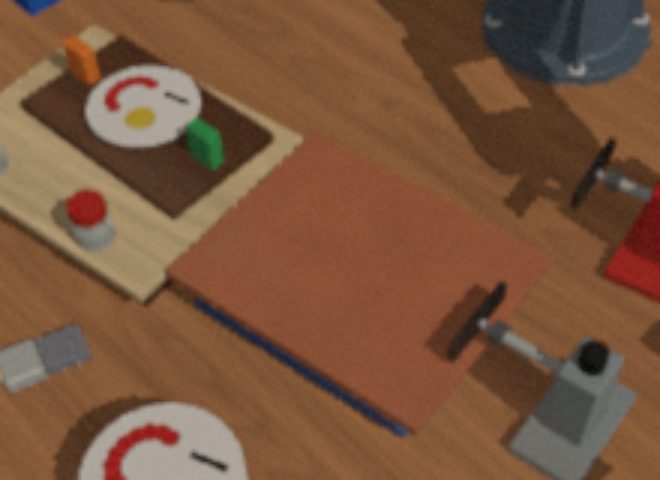

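The crop shows the green handle at (205,143) and the orange one at (82,60). It also shows the terracotta slab, with the grey stop at (575,410) reaching over it with its buffer at (478,320). That confirms the grey post as the one meant. Now I turn the tool and travel over the green handle.

Request:
send_rows(deltas="0 0 0 0 0 9.7 1;0 0 0 0 0 9.7 1;0 0 0 0 0 9.7 1;0 0 0 0 0 9.7 1;0 0 0 0 0 9.7 1;0 0 0 0 0 9.7 1;0 0 0 0 0 9.7 0.6", newtons=25)

```text
time: 1.68
position: [0.2024, 0.5913, 0.2923]
tool_rot: [0.689, 0.725, 0.0, -0.0]
ft_force: [-0.8, -0.0, 0.1]
grip_width: 0.0824
grip_force: 0.0
```

Request:
send_rows(deltas="-50 19 0 0 0 0 0.6;-50 19 0 0 0 0 0.6;-50 19 0 0 0 0 0.6;-50 19 0 0 0 0 0.6;-50 19 0 0 0 0 0.6;-50 19 0 0 0 0 0.6;-50 19 0 0 0 0 0.6;-50 19 0 0 0 0 0.6;-50 19 0 0 0 0 0.6;-50 19 0 0 0 0 0.6")

```text
time: 2.92
position: [0.4208, 0.101, 0.2926]
tool_rot: [0.687, 0.727, 0.001, 0.0]
ft_force: [0.5, 0.1, -0.8]
grip_width: 0.0523
grip_force: 0.0
```

Request:
send_rows(deltas="-50 19 0 0 0 0 0.6;-50 18 10 0 0 0 0.6;-50 18 20 0 0 0 0.6;-40 18 20 0 0 0 0.6;0 0 0 0 0 0 0.6;0 0 0 0 0 0 0.6")

```text
time: 3.68
position: [0.503, -0.0825, 0.2422]
tool_rot: [0.687, 0.726, -0.0, -0.001]
ft_force: [-0.3, 0.2, 0.8]
grip_width: 0.0522
grip_force: 0.0
```

```bash
cat > look.py <<'E'
from h import *
def look(n="wrist"):
    o=robot.get_obs(); c=robot.camera(n); W=cloud(c)
    hsv=cv2.cvtColor(c["image"],cv2.COLOR_RGB2HSV).astype(int); H,S,V=np.moveaxis(hsv,-1,0); z=W[...,2]
    g=(H>50)&(H<85)&(S>110)&(z>.1)&(z<.14); r=(H>4)&(H<20)&(S>150)&(z>.1)&(z<.14)
    print("t",o["time"],"tcp",np.round(o["position"],4),"yaw",np.round(np.degrees(np.arctan2(*R.from_quat(o["tool_rot"]).as_matrix()[[1,0],1])),2))
    for k,m in (("green",g),("orange",r)):
        if m.sum()>20:
            q=cv2.minAreaRect(W[m][:,:2].astype(np.float32)); print(k,m.sum(),np.round(np.nanmedian(W[m],0),4),np.round(q[0],4),np.round(q[1],4),round(q[2],1))
    return c,W
E
python3 - <<'E'
from look import *
c,W=look(); save(c,"w1.png",s=1.2)
s=dict(np.load("scene.npz"));Ws=cloud(s)
robot.camera("scene")
for t in ("red_jar","yellow_jar"):
    for r in robot.cut_out("scene",t)[:2]: print(t,round(r["p"],2),np.round(np.nanpercentile(Ws[r["region"]],[5,50,95],axis=0),3).tolist())
E
```

```text
t 3.675 tcp [ 0.503  -0.0825  0.2422] yaw 3.18
green 904 [ 0.5011 -0.0952  0.1126] [ 0.5013 -0.0981] [0.0175 0.0357] 2.2
orange 30 [ 0.6577 -0.0959  0.1055] [ 0.658  -0.0978] [0.0039 0.0212] 34.9
red_jar 0.83 [[0.63, -0.118, 0.058], [0.649, -0.096, 0.093], [0.662, -0.087, 0.107]]
yellow_jar 0.59 [[0.651, -0.281, 0.058], [0.669, -0.258, 0.09], [0.683, -0.249, 0.107]]
```

View pics/w1.png

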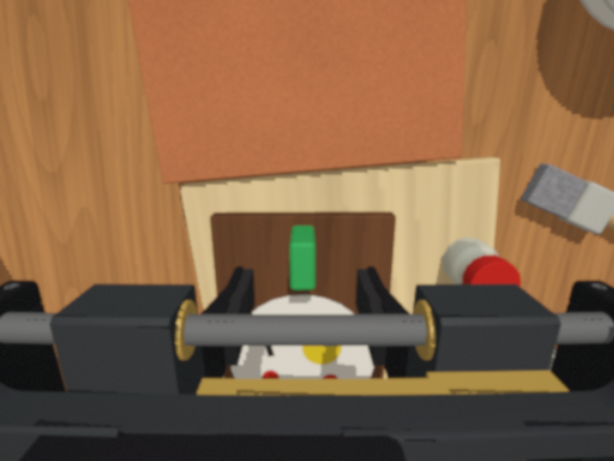

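The wrist view shows the green handle at (303,257), straight and nearly centred between the fingers, with the red jar clear on the right at (490,275). Going down to grip it.

Request:
send_rows(deltas="-8 -1.2 20 0 0 0 0.6;-7.5 -1.2 25 0 0 0 0.6;0 0 25 0 0 0 0.6;0 0 20 0 0 0 0.6;0 0 9 0 0 0 0.6;0 0 0 0 0 0 0.1;0 0 0 0 0 0 0.1;0 0 0 0 0 0 0.1;0 0 0 0 0 0 0.1", newtons=25)

```text
time: 5.0
position: [0.5022, -0.0986, 0.1438]
tool_rot: [0.687, 0.727, 0.0, 0.001]
ft_force: [-0.1, 0.4, 0.6]
grip_width: 0.0202
grip_force: 0.0
```

Request:
send_rows(deltas="0 0 0 0 0 0 0.1;0 0 0 0 0 0 0.1")

```text
time: 5.25
position: [0.5021, -0.0986, 0.1437]
tool_rot: [0.687, 0.727, 0.0, 0.0]
ft_force: [-1.5, -0.1, 5.6]
grip_width: 0.0178
grip_force: 25.0
```

Request:
send_rows(deltas="-0.8 0 -1.9 0 0.5 0 0.1;-0.8 0 -1.9 0 0.5 0 0.1;-0.8 0 -1.9 0 0.5 0 0.1;-0.8 0 -1.9 0 0.5 0 0.1;-0.8 0 -1.9 0 0.5 0 0.1;-0.8 0 -1.9 0 0.5 0 0.1;-0.8 0 -1.9 0 0.5 0 0.1;-0.8 0 -1.9 0 0.5 0 0.1;0 0 0 0 0 0 0.1")

```text
time: 6.38
position: [0.5023, -0.1055, 0.1584]
tool_rot: [0.687, 0.726, 0.024, -0.025]
ft_force: [0.5, -0.4, -3.5]
grip_width: 0.0176
grip_force: 25.0
```

Run:
```python
from look import *
o=robot.get_obs(); print(o["ft_force"],o["moment"],o["position"],R.from_quat(o["tool_rot"]).as_matrix())
ms=[]
for n in ("scene","side"):
    c=robot.camera(n); W=cloud(c); z=W[...,2]; V=c["image"].max(-1)
    m=(V<95)&(z>.055)&(z<.1)&(W[...,0]>.42)&(W[...,0]<.6)&(W[...,1]>-.33)&(W[...,1]<-.05)
    m=cv2.erode(m.astype(np.uint8),np.ones((3,3)))>0
    P=W[m]; A=np.c_[P[:,:2],np.ones(len(P))]; k=np.linalg.lstsq(A,P[:,2],rcond=None)[0]; print(n,m.sum(),k, "heel z~",k@[.516,-.32,1],"nose",k@[.5,-.07,1])
    l={"scene":(140,100,300,220),"side":(270,190,410,310)}[n]
    t,b=l[1],l[3]; ms.append(cv2.resize(c["image"][t:b,l[0]:l[2],::-1],(400,400)))
cv2.imwrite("pics/lift.png",np.hstack(ms))
```

```text
[ 0.49006378 -0.39280695 -3.52810736] [-0.39673991 -0.12573568  0.11159182] [ 0.50234515 -0.10550614  0.15836641] [[-5.54605058e-02  9.98453518e-01 -3.83467171e-03]
 [ 9.96011109e-01  5.55928931e-02  6.97946992e-02]
 [ 6.98999435e-02  5.14736935e-05 -9.97554006e-01]]
scene 947 [-0.00502767  0.06552563  0.09032263] heel z~ 0.06676015476017126 nose 0.08322200465208991
side 577 [-0.0035979   0.05328541  0.0861663 ] heel z~ 0.06725844943359365 nose 0.08063736882065303
```

View pics/lift.png

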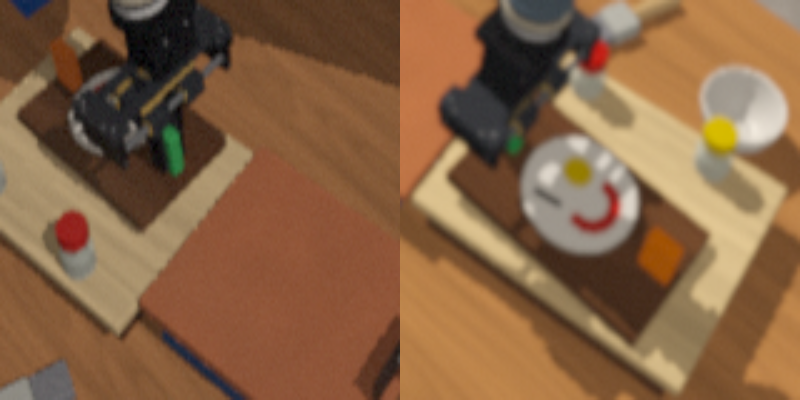

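The lift picture shows the green end raised. The heel still lies on the plinth, the plate is centred, and about half the weight is on the tool. Dragging forward now, straightening and centring on the way.

Request:
send_rows(deltas="2 0.2 0.14 0 0 -0.1 0.1;4 0.4 0.28 0 0 -0.2 0.1;5 0.5 0.35 0 0 -0.3 0.1;5 0.5 0.35 0 0 -0.3 0.1;5 0.5 0.35 0 0 -0.3 0.1;5 0.5 0.35 0 0 -0.3 0.1;5 0.5 0.35 0 0 -0.3 0.1;5 0.5 0.35 0 0 -0.3 0.1;5 0.5 0.35 0 0 -0.3 0.1")

```text
time: 7.6
position: [0.5033, -0.0637, 0.1582]
tool_rot: [0.671, 0.741, 0.024, -0.025]
ft_force: [-0.6, -2.9, -2.6]
grip_width: 0.018
grip_force: 25.0
```

Request:
send_rows(deltas="5 0.5 0.35 0 0 -0.3 0.1;5 0.5 0.35 0 0 -0.3 0.1;5 0.5 0.35 0 0 -0.3 0.1;5 0.5 0.35 0 0 -0.3 0.1;5 0.5 0.35 0 0 -0.3 0.1;5 0.5 0.35 0 0 -0.3 0.1;5 0.5 0.35 0 0 -0.3 0.1;5 0.5 0.35 0 0 -0.3 0.1;4 0.4 0.28 0 0 -0.3 0.1;4 0.3 0.14 0 0 0 0.1")

```text
time: 8.85
position: [0.5024, -0.0155, 0.1584]
tool_rot: [0.654, 0.756, 0.025, -0.024]
ft_force: [-0.8, -2.2, -4.4]
grip_width: 0.0179
grip_force: 25.0
```

Request:
send_rows(deltas="0.5 0 1.2 0 -0.3 0 0.1;0.5 0 1.2 0 -0.3 0 0.1;0.5 0 1.2 0 -0.3 0 0.1;0.3 0 0.8 0 -0.2 0 0.1;0 0 0 0 0 0 0.1")

```text
time: 9.48
position: [0.502, -0.0134, 0.1541]
tool_rot: [0.654, 0.756, 0.019, -0.017]
ft_force: [0.2, 2.9, -2.4]
grip_width: 0.0177
grip_force: 25.0
```

Request:
send_rows(deltas="0.2 0 0.6 0 -0.15 0 0.1;0 0 0 0 0 0 0.1")

```text
time: 9.72
position: [0.5019, -0.0134, 0.1535]
tool_rot: [0.654, 0.756, 0.018, -0.016]
ft_force: [1.6, 2.3, -2.2]
grip_width: 0.018
grip_force: 25.0
```

Request:
send_rows(deltas="0.2 0 0.6 0 -0.15 0 0.1;0 0 0 0 0 0 0.1")

```text
time: 9.98
position: [0.5019, -0.0133, 0.1529]
tool_rot: [0.654, 0.756, 0.017, -0.015]
ft_force: [0.8, 1.6, -3.1]
grip_width: 0.0179
grip_force: 25.0
```

Request:
send_rows(deltas="0.2 0 0.6 0 -0.15 0 0.1;0 0 0 0 0 0 0.1")

```text
time: 10.22
position: [0.5019, -0.0131, 0.1523]
tool_rot: [0.654, 0.756, 0.016, -0.014]
ft_force: [-0.0, 2.5, -2.7]
grip_width: 0.0179
grip_force: 25.0
```

Request:
send_rows(deltas="0.2 0 0.6 0 -0.15 0 0.1;0 0 0 0 0 0 0.1")

```text
time: 10.48
position: [0.5019, -0.0128, 0.1518]
tool_rot: [0.654, 0.756, 0.015, -0.013]
ft_force: [0.4, 1.2, -2.5]
grip_width: 0.0178
grip_force: 25.0
```

Request:
send_rows(deltas="0.2 0 0.6 0 -0.15 0 0.1;0 0 0 0 0 0 0.1")

```text
time: 10.72
position: [0.502, -0.0127, 0.1516]
tool_rot: [0.654, 0.756, 0.015, -0.012]
ft_force: [-0.4, 2.4, 2.8]
grip_width: 0.0176
grip_force: 25.1
```

Request:
send_rows(deltas="0.2 0 0.6 0 -0.15 0 0.1;0 0 0 0 0 0 0.1")

```text
time: 10.98
position: [0.502, -0.0125, 0.1515]
tool_rot: [0.654, 0.756, 0.014, -0.011]
ft_force: [-0.7, 1.8, 7.3]
grip_width: 0.0178
grip_force: 25.1
```

Request:
send_rows(deltas="0 0 -0.6 0 0 0 0.1;0 0 0 0 0 0 0.45;0 0 0 0 0 0 0.45;0 0 0 0 0 0 0.45;0 0 -10 0 0 0 0.45;0 0 -25 0 0 0 0.45;0 0 -30 0 0 0 0.45;-30 0 0 0 0 0 0.45;-40 0 0 0 0 0 0.45;-40 0 0 0 0 0 0.45")

```text
time: 12.22
position: [0.518, -0.1245, 0.2132]
tool_rot: [0.654, 0.757, 0.014, -0.01]
ft_force: [0.3, 0.1, -0.4]
grip_width: 0.0393
grip_force: 0.0
```

Request:
send_rows(deltas="-40 0 0 0 0 0 0.45;-30 0 0 0 0 0 0.45;0 0 0 0 0 0 0.45;0 0 0 0 0 0 0.45")

```text
time: 12.72
position: [0.5273, -0.1919, 0.2101]
tool_rot: [0.654, 0.756, 0.014, -0.012]
ft_force: [0.0, 1.3, 0.1]
grip_width: 0.0393
grip_force: 0.0
```

Run:
```python
from look import *
c,W=look(); save(c,"w2.png",s=1.2)
O=np.array([.5058,-.0389]); a=np.radians(8.34); B=np.array([[np.cos(a),np.sin(a)],[-np.sin(a),np.cos(a)]])
c,W=look("scene"); c,W=look("side")
print("tcp deck",B@(robot.get_obs()["position"][:2]-O))
```

```text
t 12.725 tcp [ 0.5273 -0.1919  0.2101] yaw 8.28
orange 1141 [ 0.5304 -0.2014  0.1134] [ 0.5892 -0.1562] [0.183  0.0364] 41.2
t 12.775 tcp [ 0.5272 -0.1915  0.21  ] yaw 8.33
green 101 [ 0.5064 -0.0045  0.1176] [0.4999 0.2657] [0.0203 0.5844] 0.6
orange 73 [ 0.531  -0.192   0.1086] [0.4168 0.1571] [0.3573 0.7918] 13.1
t 12.825 tcp [ 0.5273 -0.1913  0.21  ] yaw 8.35
green 73 [ 0.4984 -0.0147  0.1169] [ 0.5034 -0.0125] [0.0195 0.0327] 8.2
orange 57 [ 0.5299 -0.2149  0.111 ] [ 0.5342 -0.2139] [0.0196 0.0264] 11.4
tcp deck [-0.00069018 -0.15399419]
```

View pics/w2.png

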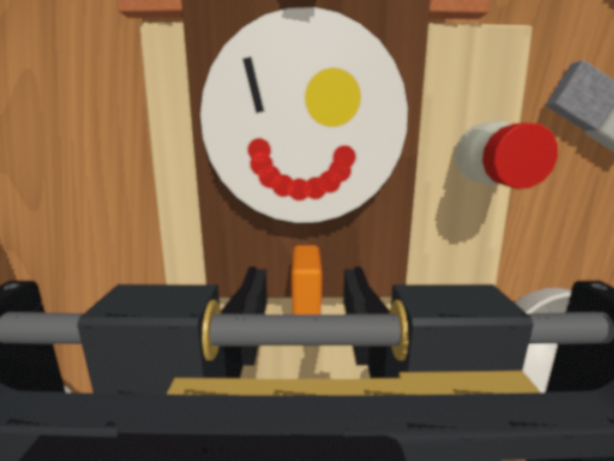

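The wrist view shows the orange handle at (307,278), centred between the fingers but some 20 mm further back. The plate sits centred on the board and the jars are undisturbed.

Request:
send_rows(deltas="-20 0 0 0 0 0 0.45;0 0 20 0 0 0 0.45;0 0 25 0 0 0 0.45;0 0 15 0 0 0 0.45;0 0 5 0 0 0 0.45;0 0 0 0 0 0 0.1;0 0 0 0 0 0 0.1;0 0 0 0 0 0 0.1;0 0 0 0 0 0 0.1;0 0 0 0 0 0 0.1")

```text
time: 14.12
position: [0.5311, -0.2104, 0.145]
tool_rot: [0.654, 0.756, 0.014, -0.01]
ft_force: [-0.9, 0.5, 4.5]
grip_width: 0.0176
grip_force: 25.0
```

Run:
```python
from look import *
o=robot.get_obs(); print(o["ft_force"],o["position"],o["grip_force"],o["grip_width"])
O=np.array([.5058,-.0389]); a=np.radians(8.34); B=np.array([[np.cos(a),np.sin(a)],[-np.sin(a),np.cos(a)]])
print("deck",B@(o["position"][:2]-O),"tilt",np.degrees(np.arcsin(R.from_quat(o["tool_rot"]).as_matrix()[2,0])))
```

```text
[-0.87808159  0.50931604  4.53275062] [ 0.53110992 -0.2104029   0.14497295] 24.979193885810673 0.017593871145875815
deck [ 1.66279336e-04 -1.73360348e-01] tilt 1.9280594910007076
```

Request:
send_rows(deltas="0.8 0 -1.5 0 -0.48 0 0.1;0.8 0 -1.5 0 -0.48 0 0.1;0.8 0 -1.5 0 -0.48 0 0.1;0.8 0 -1.5 0 -0.48 0 0.1;0.6 0 -1.6 0 -0.4 0 0.1;0.6 0 -1.6 0 -0.4 0 0.1;0.6 0 -1.6 0 -0.4 0 0.1;0 0 0 0 0 0 0.1")

```text
time: 15.12
position: [0.5296, -0.2048, 0.1549]
tool_rot: [0.654, 0.756, -0.004, 0.009]
ft_force: [0.8, -1.0, -3.7]
grip_width: 0.0184
grip_force: 25.0
```

Request:
send_rows(deltas="3 0 -0.06 0 0 0 0.1;5 0 -0.1 0 0 0 0.1;6 0 -0.12 0 0 0 0.1;6 0 -0.12 0 0 0 0.1;6 0 -0.12 0 0 0 0.1;6 0 -0.12 0 0 0 0.1;6 0 -0.12 0 0 0 0.1;6 0 -0.12 0 0 0 0.1;6 0 -0.12 0 0 0 0.1;6 0 -0.12 0 0 0 0.1")

```text
time: 16.38
position: [0.5218, -0.1495, 0.1551]
tool_rot: [0.654, 0.756, -0.004, 0.01]
ft_force: [-0.0, -1.6, -4.1]
grip_width: 0.0177
grip_force: 25.0
```

Request:
send_rows(deltas="6 0 -0.12 0 0 0 0.1;6 0 -0.12 0 0 0 0.1;6 0 -0.12 0 0 0 0.1;6 0 -0.12 0 0 0 0.1;6 0 -0.12 0 0 0 0.1;6 0 -0.12 0 0 0 0.1;6 0 -0.12 0 0 0 0.1;6 0 -0.12 0 0 0 0.1;6 0 -0.12 0 0 0 0.1;6 0 -0.12 0 0 0 0.1")

```text
time: 17.62
position: [0.5132, -0.0901, 0.1551]
tool_rot: [0.654, 0.756, -0.004, 0.01]
ft_force: [0.9, -1.7, -4.3]
grip_width: 0.0178
grip_force: 25.0
```

```bash
cat > st.py <<'E'
from look import *
o=robot.get_obs(); print("F",np.round(o["ft_force"],1),np.round(o["position"],4),o["grip_force"])
O=np.array([.5058,-.0389]); a=np.radians(8.34); B=np.array([[np.cos(a),np.sin(a)],[-np.sin(a),np.cos(a)]])
M=R.from_quat(o["tool_rot"]).as_matrix()
print("deck",np.round(B@(o["position"][:2]-O),4),"F deck",np.round(B@o["ft_force"][:2],1),"tilt",np.degrees(np.arcsin(M[2,0])),"roll",np.degrees(np.arcsin(M[2,1])),"yaw",np.degrees(np.arctan2(M[1,1],M[0,1])))
E
python3 st.py
```

```text
F [ 0.9 -1.7 -4.3] [ 0.5132 -0.0901  0.1551] 24.9728898457397
deck [-0.0001 -0.0518] F deck [ 0.7 -1.9] tilt -1.1365298976627598 roll 0.351798955614051 yaw 8.296237606824134
```

Request:
send_rows(deltas="6 0 -0.12 0 0 0 0.1;6 0 -0.12 0 0 0 0.1;6 0 -0.12 0 0 0 0.1;6 0 -0.12 0 0 0 0.1;6 0 -0.12 0 0 0 0.1;6 0 -0.12 0 0 0 0.1;6 0 -0.12 0 0 0 0.1;6 0 -0.12 0 0 0 0.1;6 0 -0.12 0 0 0 0.1;6 0 -0.12 0 0 0 0.1")

```text
time: 18.88
position: [0.5045, -0.0307, 0.1551]
tool_rot: [0.654, 0.756, -0.004, 0.009]
ft_force: [0.7, -2.9, -4.2]
grip_width: 0.0177
grip_force: 25.0
```

Request:
send_rows(deltas="6 0 -0.12 0 0 0 0.1;6 0 -0.12 0 0 0 0.1;6 0 -0.12 0 0 0 0.1;6 0 -0.12 0 0 0 0.1;5 0 -0.1 0 0 0 0.1;3 0 -0.06 0 0 0 0.1;0 0 0 0 0 0 0.1")

```text
time: 19.75
position: [0.4996, 0.001, 0.155]
tool_rot: [0.654, 0.756, -0.004, 0.009]
ft_force: [-0.6, 0.2, -3.9]
grip_width: 0.0181
grip_force: 25.0
```

```bash
python3 st.py; python3 -c "
from look import *
c,W=look('scene'); save(c,'s3.png',(150,80,370,260),3)"
```

```text
F [-0.6  0.2 -3.9] [0.4996 0.001  0.155 ] 24.97121832704579
deck [-0.0004  0.0404] F deck [-0.6  0.3] tilt -1.0863774663069679 roll 0.30684342959358024 yaw 8.281096779316115
t 19.75 tcp [0.4996 0.001  0.155 ] yaw 8.28
green 126 [0.4754 0.2033 0.1183] [0.3627 0.3753] [0.3727 0.2605] 86.2
orange 62 [0.4968 0.0185 0.1108] [0.4029 0.1928] [0.352  0.7229] 12.0
```

View pics/s3.png

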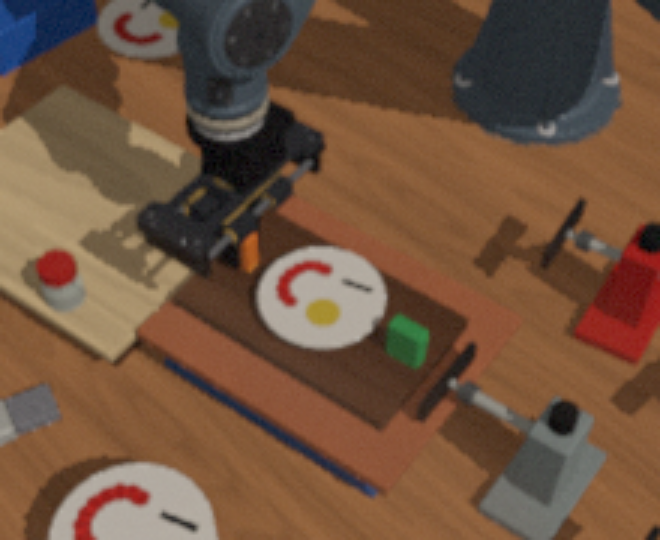

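The picture shows the board on the deck, its rear edge just past the step at (185,290) and its nose close to the buffer at (447,380). Laying the heel down now.

Request:
send_rows(deltas="2 0 0 0 0 0 0.1;2 0 0 0 0 0 0.1;-0.4 0 1 0 0.25 0 0.1;-0.4 0 1 0 0.25 0 0.1;-0.4 0 1 0 0.25 0 0.1;-0.2 0 0.6 0 0.15 0 0.1;0 0 0 0 0 0 0.1")

```text
time: 20.68
position: [0.4996, 0.003, 0.1514]
tool_rot: [0.654, 0.756, 0.001, 0.003]
ft_force: [1.5, -2.0, -4.5]
grip_width: 0.0178
grip_force: 25.0
```

Request:
send_rows(deltas="-0.2 0 0.5 0 0.1 0 0.1;0 0 0 0 0 0 0.1")

```text
time: 20.92
position: [0.4996, 0.0029, 0.1511]
tool_rot: [0.654, 0.756, 0.002, 0.003]
ft_force: [-0.5, -0.5, -2.7]
grip_width: 0.0181
grip_force: 25.0
```

Request:
send_rows(deltas="-0.1 0 0.4 0 0.1 0 0.1;0 0 0 0 0 0 0.1")

```text
time: 21.18
position: [0.4996, 0.0028, 0.1511]
tool_rot: [0.654, 0.756, 0.002, 0.002]
ft_force: [-2.7, 0.2, 4.4]
grip_width: 0.0178
grip_force: 25.0
```

Request:
send_rows(deltas="2 0 -0.4 0 0 0 0.1;2 0 0 0 0 0 0.1;2 0 0 0 0 0 0.1;2 0 0 0 0 0 0.1")

```text
time: 21.68
position: [0.499, 0.0105, 0.1511]
tool_rot: [0.654, 0.756, 0.002, 0.003]
ft_force: [1.1, -4.0, 1.2]
grip_width: 0.0178
grip_force: 25.0
```

Request:
send_rows(deltas="1.5 0 0 0 0 0 0.1;1.5 0 0 0 0 0 0.1;1.5 0 0 0 0 0 0.1")

```text
time: 22.05
position: [0.498, 0.0151, 0.1511]
tool_rot: [0.654, 0.756, 0.002, 0.003]
ft_force: [0.8, -5.1, 0.9]
grip_width: 0.0178
grip_force: 25.0
```

Request:
send_rows(deltas="1.5 0 0 0 0 0 0.1;1.5 0 0 0 0 0 0.1;1.5 0 0 0 0 0 0.1")

```text
time: 22.42
position: [0.4973, 0.0195, 0.1511]
tool_rot: [0.654, 0.756, 0.002, 0.002]
ft_force: [0.4, -5.6, 1.3]
grip_width: 0.0176
grip_force: 25.0
```

```bash
python3 st.py
```

```text
F [ 0.4 -5.6  1.3] [0.4973 0.0195 0.1511] 24.97862813354004
deck [0.0001 0.0591] F deck [-0.4 -5.7] tilt -0.05237434755420785 roll 0.37595877601352956 yaw 8.288288838906215
```

Request:
send_rows(deltas="1.5 0 0 0 0 0 0.1;1.5 0 0 0 0 0 0.1")

```text
time: 22.68
position: [0.497, 0.0221, 0.1511]
tool_rot: [0.654, 0.756, 0.002, 0.003]
ft_force: [0.5, -8.0, 0.5]
grip_width: 0.0178
grip_force: 25.0
```

Request:
send_rows(deltas="1.5 0 0 0 0 0 0.1;1.5 0 0 0 0 0 0.1")

```text
time: 22.92
position: [0.4968, 0.0246, 0.1511]
tool_rot: [0.654, 0.757, 0.002, 0.003]
ft_force: [0.8, -10.0, 0.9]
grip_width: 0.0181
grip_force: 25.0
```

Request:
send_rows(deltas="0 0 0 0 0 0 0.1;0 0 0 0 0 0 0.1;0 0 0 0 0 0 0.1;0 0 0 0 0 0 0.1")

```text
time: 23.42
position: [0.4967, 0.0247, 0.1511]
tool_rot: [0.654, 0.757, 0.002, 0.003]
ft_force: [-0.3, -9.4, 0.5]
grip_width: 0.0177
grip_force: 25.0
```

```bash
python3 st.py; python3 -c "
from look import *
c,W=look('scene'); save(c,'s4.png',(200,110,370,240),4)"
```

```text
F [-0.3 -9.4  0.5] [0.4967 0.0247 0.1511] 24.977032179012895
deck [0.0002 0.0642] F deck [-1.7 -9.3] tilt -0.12642551426192203 roll 0.38954858423779903 yaw 8.31729221498908
t 23.425 tcp [0.4967 0.0247 0.1511] yaw 8.32
green 120 [0.4727 0.227  0.1178] [0.4414 0.373 ] [0.2119 0.3375] 12.5
orange 59 [0.4963 0.0432 0.1081] [0.557  0.2238] [0.405  0.6245] 44.5
```

View pics/s4.png

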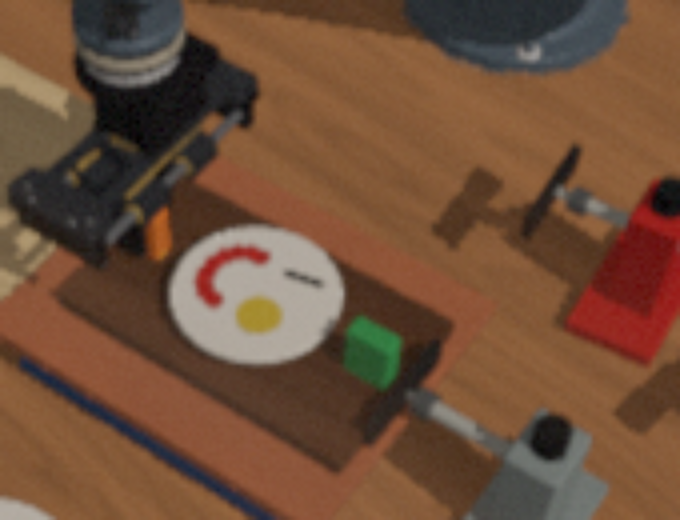

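The picture shows the board's nose against the black buffer at (400,390), square on the deck, with the plate centred. Letting go.

Request:
send_rows(deltas="0 0 0 0 0 0 0.14;0 0 0 0 0 0 0.45;0 0 0 0 0 0 0.45;0 0 0 0 0 0 0.45;0 0 -10 0 0 0 0.45;0 0 -30 0 0 0 0.45;-10 0 -40 0 0 0 0.45;-30 0 -20 0 0 0 0.45;-30 0 0 0 0 0 0.45;-30 0 0 0 0 0 0.45")

```text
time: 24.72
position: [0.5103, -0.0741, 0.2523]
tool_rot: [0.654, 0.756, 0.003, 0.003]
ft_force: [0.0, 0.8, -1.0]
grip_width: 0.0392
grip_force: 0.0
```

```bash
python3 -c "
from look import *
c,W=look('scene'); c2,W2=look('side'); save(c,'s5.png',(200,110,370,240),4)
z=W[...,2];V=c['image'].max(-1);x,y=W[...,0],W[...,1]
m=(V<95)&(z>.065)&(z<.082)&(x>.37)&(x<.6)&(y>-.02)&(y<.27); m=cv2.morphologyEx(m.astype(np.uint8),cv2.MORPH_OPEN,np.ones((3,3)))>0
P=W[m]; print(cv2.minAreaRect(P[:,:2].astype(np.float32)),np.linalg.lstsq(np.c_[P[:,:2],np.ones(len(P))],P[:,2],rcond=None)[0])
for r in robot.cut_out('scene','plate')[:2]: print(r['p'],np.nanmedian(W[r['region']],0))
"
```

```text
t 24.725 tcp [ 0.5103 -0.0741  0.2523] yaw 8.31
green 117 [0.4723 0.2233 0.1177] [0.3682 0.3896] [0.3582 0.2512] 85.4
orange 129 [0.4995 0.03   0.1163] [0.4046 0.1924] [0.3511 0.7237] 12.0
t 24.775 tcp [ 0.5117 -0.0776  0.2523] yaw 8.22
green 66 [0.466  0.2144 0.116 ] [0.4688 0.216 ] [0.0184 0.0353] 2.8
orange 107 [0.497  0.0194 0.1132] [0.4336 0.192 ] [0.3233 0.7108] 11.5
((0.48231005668640137, 0.12091369181871414), (0.1514042615890503, 0.2500164806842804), 8.179102897644043) [-0.00469805  0.00075156  0.07558262]
0.19 [0.50652389 0.15687174 0.07363949]
```

View pics/s5.png

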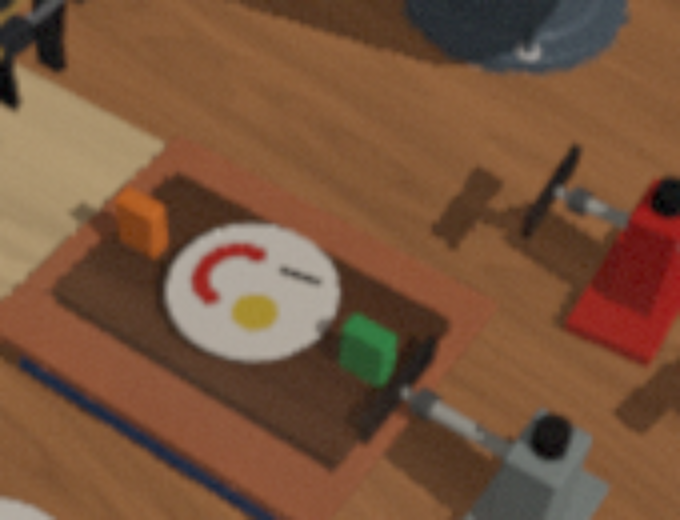

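The picture shows the board flat and square on the deck, its nose still against the buffer at (400,385), the plate centred and the gripper clear.

```bash
python3 -c "
from rig import robot; print(robot.hand_in())"
```

```text
the job is handed in; nothing more can be done
None
```

The job is handed in, but the hand-in gave no verdict: the last picture shows the board released, flat and square mid-deck, its heel about 36 mm past the step, its nose against the buffer and the plate centred on it.

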